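# Jam a wedge under a springy instrument plate

### The job

The low stone instrument plate gives at its front edge. Pick up the wooden wedge and push it thin end first under the middle of that edge, square to it and flat on the table, until it jams tight with a firm push of 15 to 20 N. Leave it jammed there, and do not disturb the beaker, the forceps or the small box.

Things in the scene. Friction and masses are not known exactly. Their poses are not given: they have to be found in the camera images.
- wedge: loose plain wooden wedge, 99 mm long, 28 mm wide, 80 g, lying flat; friction about 0.6 on everything. Origin on its underside at the middle of the thin tip; +x points out of the tip (the way it is pushed), z up. Back from the tip its top climbs straight, 1 in 5 over 75 mm, from 4 to 19 mm high; then the grip block: x -99 to -75 mm, 28 mm wide, 34 mm high.
- wedge_grip (a point): point in the middle of the wedge's grip block, 87 mm behind the tip (wedge x = -87 mm), 20 mm above its underside; axes as the wedge's
- stand: low stone plate fixed on the table. Origin at table height below the middle of its front edge; +x points level in under the plate (the way to push), y along the edge. Plate 100 mm deep (x 0 to 100), 180 mm wide, 22 mm thick, a flat 14 mm fixture on top (all below 60 mm). Round feet 26 mm wide at x 18 and 82, y +72 and -72 mm; between them the space below is clear.
- gap_mouth (a point): the gap below the front edge: 6 mm above the stand's origin, same axes. The edge's underside is set differently each time, 7 to 16 mm above the table, and not measured: the wedge touches with its tip 15 to 60 mm under. The edge is sprung: 1 mm up per 16 N. From touch the push grows about 3 N per mm; a 17 N push squeezes the wedge with 10 to 13 N, about half of it stays once let go.
- beaker: clear plastic beaker, 80 mm wide, 95 mm high, upright; origin under its middle; leave alone
- forceps: steel forceps, 133 mm long, 10 mm high, lying on the table; origin under its middle; leave alone
- slides: small box with a white lid, 33 x 33 x 16 mm; origin under its middle; leave alone
Mind the look-alikes: they are no part of the job. Several things have the shape of the wedge; the one meant has the colours described above.

How it is judged (in metres and radians):
On the way:
1. the wedge's tip is under the front edge, near its middle (x of wedge in the frame of stand above 0.005 m and y of wedge in the frame of stand between -0.03 and 0.03 m and height (world z) of wedge below 0.008 m), for 0.1 s.
At the end, for the whole second after the job is handed in: The released wedge is at rest, flat on the table (tilt under 0.06 rad, tip under 4 mm up), tip 12 to 72 mm under the plate's front edge, within 20 mm of the edge's middle and 0.1 rad of square, and jammed: it and the plate press on each other with more than 4.5 N (contact force between wedge and stand above 4.5 N and x of wedge in the frame of stand between 0.012 and 0.072 m and y of wedge in the frame of stand between -0.02 and 0.02 m and angle between the x axis of wedge and the x axis of stand, either way round below 0.1 rad and angle between wedge's own z axis and vertical below 0.06 rad and height (world z) of wedge below 0.004 m and linear speed of wedge below 0.01 m/s); the robot touches nothing.
It fails at once if the wedge is rammed in: it and the plate press on each other with more than 18 N (contact force between wedge and stand above 18 N).
It fails at once if the beaker is pushed more than 30 mm away (distance of beaker from where it was at the start of the episode above 0.03 m).
It fails at once if the forceps is pushed more than 30 mm away (distance of forceps from where it was at the start of the episode above 0.03 m).
It fails at once if the small box is pushed more than 30 mm away (distance of slides from where it was at the start of the episode above 0.03 m).
It also fails if it takes over 45 s, if anything falls off the work surface, if the arm or the gripper's body presses on something with over 40 N, if the wrist force passes 120 N, or if a joint passes its speed limit or range.

### The arm

A 6-joint arm with a two-finger parallel gripper is mounted at the origin on the work surface; the furniture and walls round the work are solid. World frame = base frame: x ahead of the robot, y to its left, z up, the work surface at z = 0. Lengths are in m, angles in degrees, forces in N, time in s.
With the tool pointing down it reaches from about 0.35 to 0.875 m from the base axis. Payload 4.2 kg.
Tool frame: the origin (TCP) lies midway between the tips of the shut fingers; the grasp point (between the pads) lies 19 mm behind it (r.pinch_z is the distance from the TCP to the grasp point, in m); z points along the fingers, y is the line along which they close (so a half turn about z gives the same grasp; the last joint's range is limited). The gripper opens to 87 mm and grips with 3 to 60 N. Pads are 19 mm wide; open, the fingers measure 117 mm over their backs; the gripper's body (75 mm by 190 mm) begins 51 mm behind the grasp point.
Start: joints at [88.098, 22.042, 0.453, 0, -68.411, -14.817], TCP at [0.18, 0.599, 0.223] pointing down, gripper open.
Joint ranges: [-179.83, 179.83], [-69.29, 118.12], [-61.27, 80.66], [-181.25, 117.63], [-171.15, -9.14], [-177.46, 177.46]. Speed limits (degrees/s): [159.86, 159.86, 180, 180, 180, 180].

### API

Orientations are given as a 3x3 rotation matrix whose columns are the frame's x, y, z axes.
In Python, from station import r, imaging, models gives the robot as it stands. The module is installed in compiled form; this text tells all that it offers.
- The arm moves only by the tool apply_moves, never from a script. Its argument "moves" is a list of rows, each a list of 2 entries, a list of its own where there are three numbers: the shift along the tool's x, y, z in m, then the turn about the tool's z in degrees. A call has 1 to 5 rows; each row shifts and turns the commanded pose from where the row before left it, along the tool's axes as they then stand; what a row does not reach is not made up. A row lasts 1/12 s, in which the tool goes at most 41.7 mm and 7.16 degrees, less where a joint would pass 70% of its speed; a pose out of reach is approached as far as the arm can. A call is refused whole if a number of a shift passes 0.0417 or a number of a turn 7.16, either way. A call with a gripper value outside its range is refused whole. "hand" is the finger opening in m, from 0 to 0.087, set as the call begins (left out, the last holds). The fingers move at their own pace and stop on an object; the grip force is fixed at half the most. Time passes only in rows, so rows that do not move let the fingers close. It gives the time, the measured TCP pose, the force, the opening and the grip force at its end, in the units of the state.
- r.sense(): the state, without advancing time (a new reading comes with each control period).
- imaging.capture(name): name is "scene" or "top" or "wrist"; returns a dict with "frame" (384x512x3 uint8, blue, green, red), "intrinsics" (3x3 intrinsics, pixels), "eye" and "orientation" of the camera in the world. Camera axes: x right, y down, z forward; pixel columns grow to the right and rows downward; lengths in m; the calibration is good to about 2 mm. A picture is of the moment at which its call begins. There is no depth.
- r.finish_job(): hands the job in; it is judged then, once.
Trained networks look in a picture, given as the dict that the camera call returned (one of the last four; its "shot" number tells which), for a name from the list of things; names that differ only in an ending like _2 or _b are one class to them, and where a whole thing is asked for, a point or a joint stands for the part that bears it (a point fixed in the world has none). Each returns a list of dicts, best first, with "confidence" (0 to 1); they miss things now and then, are a little off and sometimes report something else, mostly with a low value. They report only what shows in the picture. A call takes as long as a camera call. They do not tell look-alikes from the thing itself.
- models.cut_out(picture, target): "region" (384x512 bool, what is visible of it) and "extent" ([left, top, width, height] as shares, 0 to 1, of the picture: columns of its width, rows of its height, round what is visible of it).
- models.place_of(picture, target): "at" ([column, row] as shares, 0 to 1, of the picture: columns of its width, rows of its height: a listed point, or the origin of a listed thing).
The state is a dict: "time_s": time; "joints": joint angles; "joint_velocities": joint speeds; "effort": joint torques, N m; "tcp_pos": TCP position; "ee_rot": TCP orientation; "wrist_force": force on the tool from outside, world axes, zero at the start; "moment": the same for the moment, N m; "gripper_width": opening from 0.0 (shut) to 1.0 (fully open); "gripper_force": force on a finger pad.
Only numpy, scipy, OpenCV 4.12 (cv2) and the standard library are available. Lean on these libraries where they do the work, as an engineer would, in place of code of your own. Each camera call takes 0.05 s, during which the arm holds its last target. There are 200 camera calls.

## Working session

There is one attempt and no reset: what is moved stays moved. The work goes in short steps, Python scripts to look and compute and a tool call to move; the robot and the scene stay as the last step left them, time stands still between calls to the robot, and variables do not carry over. Pictures are saved under pics/ and viewed, at most 12 in all, crops included, and the job is handed in when it is done.

Besides the shell and the picture viewer there is one more tool, called after "Emit:" as name(argument=value, ...), one argument or row to a line, values as JSON. apply_moves: Moves the arm, as the interface text tells. Its arguments: {"type":"object","properties":{"moves":{"type":"array"},"hand":{"type":"number"}},"required":["moves"]}

```bash
mkdir -p pics
cat > h.py <<'E'
import numpy as np,cv2
from station import r,imaging,models
def ray(p,u,v):
    d=np.linalg.inv(p["intrinsics"])@[u,v,1]; return np.array(p["eye"]),np.array(p["orientation"])@d
def onz(p,u,v,z=0):
    e,d=ray(p,u,v); return e+d*(z-e[2])/d[2]
def proj(p,X):
    c=p["intrinsics"]@(np.array(p["orientation"]).T@(np.array(X)-p["eye"])); return c[:2]/c[2]
E
python3 - <<'E'
from h import *
s=r.sense();print(s["time_s"],s["tcp_pos"],s["ee_rot"],s["wrist_force"],s["gripper_width"])
for n in ["top","scene"]:
    p=imaging.capture(n);cv2.imwrite(f"pics/{n}0.png",p["frame"]);print(n,p["eye"])
    for t in ["wedge","wedge_grip","stand","gap_mouth","beaker","forceps","slides"]:
        for q in models.place_of(p,t)[:5]:
            u=np.array(q["at"])*[512,384];print(t,round(q["confidence"],2),u.round(1),onz(p,*u,{"wedge_grip":.02,"gap_mouth":.006}.get(t,0)).round(4))
E
```

```text
0.0 [0.17960186 0.59801247 0.22147486] [[ 9.57690147e-01 -2.87800819e-01 -5.20506892e-04]
 [-2.87801269e-01 -9.57687822e-01 -2.11295070e-03]
 [ 1.09625830e-04  2.17335461e-03 -9.99997632e-01]] [-0.43217951 -0.32273396  0.22121454] 1.0008433089983242
top [0.34141832 0.14642469 0.88464407]
wedge 0.9 [253.5 238.5] [0.3902 0.1444 0.    ]
wedge 0.55 [151.4 187.4] [0.5228 0.4041 0.    ]
wedge_grip 0.75 [271.9 263.7] [0.3285 0.1009 0.02  ]
wedge_grip 0.61 [163.2 218.3] [0.4408 0.3662 0.02  ]
stand 0.82 [222.1 187.3] [0.521  0.2232 0.    ]
gap_mouth 0.9 [222.7 187.4] [0.5196 0.2211 0.006 ]
forceps 0.55 [187.7 253.6] [0.3548 0.3075 0.    ]
slides 0.73 [354.8 153.9] [ 0.6056 -0.121   0.    ]
scene [-0.49868332  0.74651348  0.61805742]
wedge 0.72 [158.9 231. ] [0.5347 0.4055 0.    ]
wedge 0.56 [266.7 230.1] [0.4049 0.1545 0.    ]
wedge_grip 0.88 [304.8 230.5] [0.3273 0.0884 0.02  ]
wedge_grip 0.58 [182.3 235.5] [0.4527 0.3735 0.02  ]
stand 0.72 [220.  219.2] [0.5171 0.236  0.    ]
stand 0.38 [224.3 218.2] [0.5167 0.2229 0.    ]
gap_mouth 0.58 [221.9 217.8] [0.5119 0.2328 0.006 ]
beaker 0.7 [278.1 189.6] [ 0.6047 -0.0131  0.    ]
forceps 0.49 [222.6 251.3] [0.3681 0.3045 0.    ]
```

```bash
python3 -c "
import cv2,numpy as np
a=cv2.imread('pics/top0.png');b=cv2.imread('pics/scene0.png')
cv2.imwrite('pics/top0b.png',cv2.resize(a,(800,600)))"
```

```text
(no output)
```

View pics/top0.png

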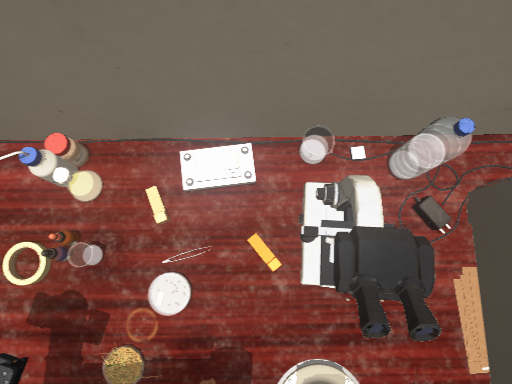

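View pics/scene0.png

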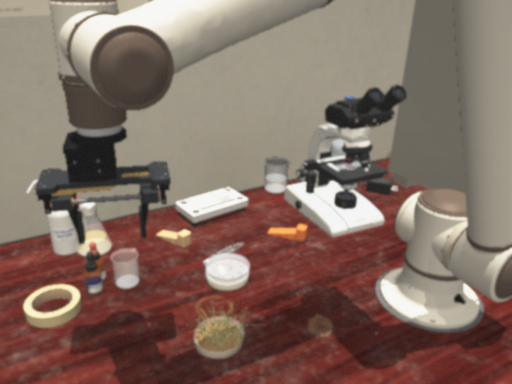

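Candidates for the wedge: pale wooden one at top (156,204) / scene (175,237), and an orange (painted) one at top (264,252) / scene (288,231). "Plain wooden" means the pale one. I'll check that in one crop and measure the masks.

Run:
```python
from h import *
p=imaging.capture("top");f=p["frame"]
cv2.imwrite("pics/crop1.png",np.hstack([cv2.resize(f[135:235,130:270],None,fx=4,fy=4,interpolation=cv2.INTER_CUBIC),cv2.resize(f[215:290,235:290],(240,400),interpolation=cv2.INTER_CUBIC)]))
for t in ["wedge","stand"]:
    for q in models.cut_out(p,t)[:3]:
        m=q["region"].astype(np.uint8);ys,xs=np.nonzero(m)
        c=cv2.boxPoints(cv2.minAreaRect(np.c_[xs,ys].astype(np.float32)))
        print(t,q["confidence"],f[m>0].mean(0).round())
        for z in ([0,.02] if t=="wedge" else [.034]):print(z,[(a.round(1).tolist(),onz(p,*a,z)[:2].round(4).tolist()) for a in c])
```

```text
wedge 0.97 [164. 218. 233.]
0 [([144.3000030517578, 189.5], [0.5175, 0.422]), ([156.6999969482422, 184.89999389648438], [0.5293, 0.3908]), ([170.10000610351562, 220.5], [0.4374, 0.3537]), ([157.6999969482422, 225.10000610351562], [0.426, 0.3845])]
0.02 [([144.3000030517578, 189.5], [0.5135, 0.4158]), ([156.6999969482422, 184.89999389648438], [0.525, 0.3853]), ([170.10000610351562, 220.5], [0.4352, 0.349]), ([157.6999969482422, 225.10000610351562], [0.4241, 0.3791])]
wedge 0.85 [ 94. 208. 251.]
0 [([247.5, 239.89999389648438], [0.3868, 0.1595]), ([256.0, 232.8000030517578], [0.4042, 0.1379]), ([281.70001220703125, 263.8999938964844], [0.3274, 0.0758]), ([273.1000061035156, 271.0], [0.3106, 0.0972])]
0.02 [([247.5, 239.89999389648438], [0.3858, 0.1592]), ([256.0, 232.8000030517578], [0.4027, 0.1381]), ([281.70001220703125, 263.8999938964844], [0.3277, 0.0774]), ([273.1000061035156, 271.0], [0.3113, 0.0983])]
stand 0.62 [241. 241. 242.]
0.034 [([178.8000030517578, 151.0], [0.6082, 0.3291]), ([251.5, 142.3000030517578], [0.6286, 0.1469]), ([256.29998779296875, 182.60000610351562], [0.525, 0.1361]), ([183.60000610351562, 191.3000030517578], [0.5053, 0.3146])]
```

View pics/crop1.png

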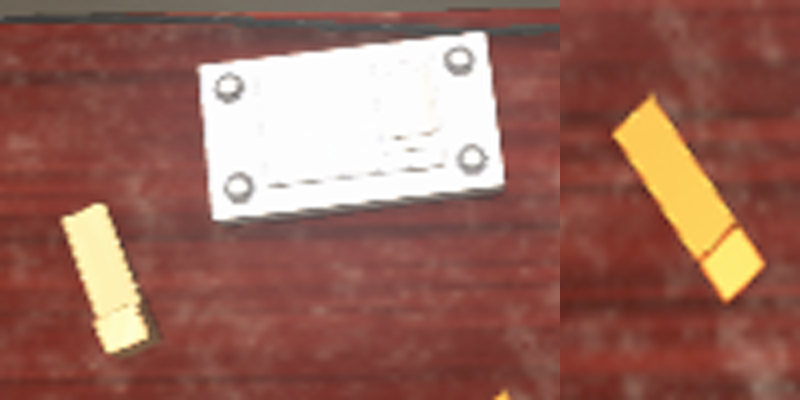

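The crop confirms it: the pale wooden wedge has its tip up at (150,187) and its block at (163,219), yaw about 22°. The other one is orange paint. The plate's front edge runs (184,190)–(256,184), so the push yaw is about 6.5°. I'll move above the wedge and look with the wrist camera.

```bash
cat >> h.py <<'E'
def plan(target,yaw,n,s=None):
    s=s or r.sense();R=np.array(s["ee_rot"]);p=np.array(s["tcp_pos"]);y0=np.degrees(np.arctan2(R[1,0],R[0,0]))
    dy=(y0-yaw)/n;dp=(np.array(target)-p)/n
    print("yaw",y0.round(2),"tcp",p.round(4),"turn/row",dy.round(2))
    for i in range(n):
        a=np.radians(y0-dy*i);c,q=np.cos(a),np.sin(a)
        print([round(v,4) for v in (c*dp[0]+q*dp[1],q*dp[0]-c*dp[1],-dp[2])])
E
python3 - <<'E'
from h import *
plan([.42,.365,.2],22,10)
E
```

```text
yaw -16.72 tcp [0.1798 0.5985 0.2225] turn/row -3.87
[np.float64(0.0297), np.float64(0.0155), np.float64(0.0023)]
[np.float64(0.0286), np.float64(0.0174), np.float64(0.0023)]
[np.float64(0.0274), np.float64(0.0193), np.float64(0.0023)]
[np.float64(0.026), np.float64(0.0211), np.float64(0.0023)]
[np.float64(0.0245), np.float64(0.0228), np.float64(0.0023)]
[np.float64(0.0229), np.float64(0.0244), np.float64(0.0023)]
[np.float64(0.0212), np.float64(0.0259), np.float64(0.0023)]
[np.float64(0.0194), np.float64(0.0273), np.float64(0.0023)]
[np.float64(0.0175), np.float64(0.0285), np.float64(0.0023)]
[np.float64(0.0156), np.float64(0.0297), np.float64(0.0023)]
```

Emit:
apply_moves(
  moves=[
    [[0.03,0.0155,0.0023],-3.9],
    [[0.0285,0.0175,0.0023],-3.9],
    [[0.0275,0.0195,0.0023],-3.9],
    [[0.026,0.021,0.0023],-3.9],
    [[0.0245,0.023,0.0023],-3.9],
  ],
  hand=0.087,
)

```text
time_s: 1.37
tcp_pos: [0.301, 0.4804, 0.2111]
ee_rot: [[0.999, 0.052, 0.0], [0.052, -0.999, 0.0], [0.0, -0.0, -1.0]]
wrist_force: [-0.4, 0.5, 0.2]
gripper_width: 1.002
gripper_force: 0.0
```

Emit:
apply_moves(
  moves=[
    [[0.023,0.0245,0.0023],-3.9],
    [[0.021,0.026,0.0023],-3.9],
    [[0.0195,0.0275,0.0023],-3.9],
    [[0.0175,0.0285,0.0023],-3.9],
    [[0.0155,0.03,0.0023],-3.9],
  ],
)

```text
time_s: 1.78
tcp_pos: [0.4217, 0.3633, 0.1998]
ee_rot: [[0.924, 0.383, 0.0], [0.383, -0.924, 0.0], [0.001, -0.0, -1.0]]
wrist_force: [-0.2, -0.1, 0.0]
gripper_width: 1.0
gripper_force: 0.0
```

Emit:
apply_moves(
  moves=[
    [[0,0,0],0],
    [[0,0,0],0],
    [[0,0,0],0],
  ],
)

```text
time_s: 2.03
tcp_pos: [0.4208, 0.3645, 0.1996]
ee_rot: [[0.926, 0.378, 0.0], [0.378, -0.926, 0.0], [0.0, -0.0, -1.0]]
wrist_force: [0.5, 0.2, 0.1]
gripper_width: 1.0
gripper_force: 0.0
```

Run:
```python
from h import *
p=imaging.capture("wrist");f=p["frame"];cv2.imwrite("pics/w1.png",f);print(p["eye"],p["orientation"][:,2])
plan([.42,.365,.2],22,1)
for t in ["wedge","wedge_grip","stand","gap_mouth"]:
    for q in models.place_of(p,t)[:3]:
        u=np.array(q["at"])*[512,384];print(t,round(q["confidence"],2),u.round(1),onz(p,*u,{"wedge_grip":.02,"gap_mouth":.006}.get(t,0)).round(4))
for t in ["wedge","stand"]:
    for q in models.cut_out(p,t)[:2]:
        m=q["region"].astype(np.uint8);ys,xs=np.nonzero(m)
        c=cv2.boxPoints(cv2.minAreaRect(np.c_[xs,ys].astype(np.float32)))
        print(t,q["confidence"],[(a.round(1).tolist(),onz(p,*a,.01 if t=="wedge" else .034)[:2].round(4).tolist()) for a in c])
```

```text
[0.48075554 0.38989911 0.36296819] [-0.22261651 -0.09145493 -0.97060697]
yaw 22.29 tcp [0.4205 0.365  0.1997] turn/row 0.29
[np.float64(-0.0005), np.float64(-0.0002), np.float64(-0.0003)]
wedge_grip 0.73 [263.3 158.9] [0.4464 0.3696 0.02  ]
stand 0.92 [395.  143.3] [0.522  0.2281 0.    ]
gap_mouth 0.63 [397.  145.6] [0.5198 0.2273 0.006 ]
wedge 0.61 [([245.89999389648438, 83.0999984741211], [0.5166, 0.4195]), ([271.0, 82.30000305175781], [0.5279, 0.3937]), ([273.6000061035156, 172.60000610351562], [0.4348, 0.3513]), ([248.5, 173.3000030517578], [0.4226, 0.379])]
```

View pics/w1.png

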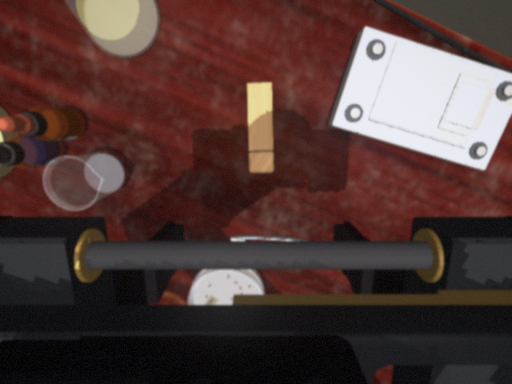

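Run:
```python
from h import *
p=imaging.capture("wrist");g=p["frame"]
cv2.imwrite("pics/w2.png",cv2.resize(g[15:195,232:512],(784,504),interpolation=cv2.INTER_CUBIC))
t=onz(p,259.3,83,.004);b=onz(p,261.2,172.8,.034);l=onz(p,261,151,.019)
print(t,b,l,np.linalg.norm((t-b)[:2]),np.linalg.norm((t-l)[:2]),np.degrees(np.arctan2(*(t-b)[1::-1])),np.degrees(np.arctan2(*(t-l)[1::-1])))
print("grip",t[:2]-.087*(t-b)[:2]/np.linalg.norm((t-b)[:2]))
```

```text
[0.52227747 0.40665299 0.004     ] [0.43189309 0.36731321 0.034     ] [0.45306719 0.37614578 0.019     ] 0.09857461468542872 0.07563565445450005 23.5210746065697 23.78741695664912
grip [0.44250601 0.37193248]
```

View pics/w2.png

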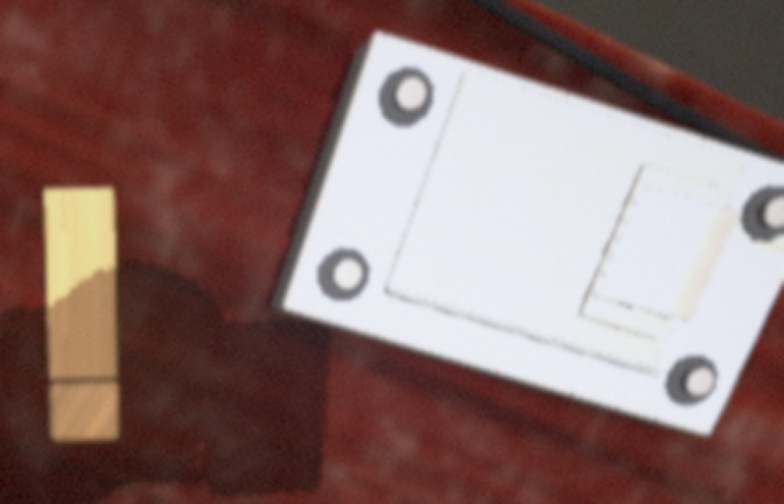

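The wrist view shows the wedge tip at (259,83), block line at row 151 and back at row 173. The lengths I get (98.6 and 75.6 mm) match the given ones. Grasp point (0.4425, 0.372), yaw 23.6°.

Run:
```python
from h import *
plan([.4425,.372,.06],23.6,5)
p=imaging.capture("wrist")
for z in (.03,.034,.038):
    A,B,C=[onz(p,*u,z)[:2] for u in ((333.8,124.6),(485.9,170.4),(367,26.4))]
    e=A-B;print(z,A,B,C,np.linalg.norm(A-B),np.linalg.norm(C-A),"mid",(A+B)/2,"yaw",np.degrees(np.arctan2(-e[0],e[1])),np.degrees(np.arctan2(*(C-A)[::-1])))
```

```text
yaw 22.34 tcp [0.4203 0.365  0.1996] turn/row -0.25
[np.float64(0.0046), np.float64(0.0004), np.float64(0.0279)]
[np.float64(0.0046), np.float64(0.0004), np.float64(0.0279)]
[np.float64(0.0046), np.float64(0.0004), np.float64(0.0279)]
[np.float64(0.0046), np.float64(0.0005), np.float64(0.0279)]
[np.float64(0.0046), np.float64(0.0005), np.float64(0.0279)]
0.03 [0.51065488 0.31376566] [0.53060472 0.13205299] [0.61069403 0.32478508] 0.18280451564561453 0.10064422841211661 mid [0.5206298  0.22290933] yaw 6.265287215153819 6.285846975311369
0.034 [0.51028878 0.31468815] [0.52999891 0.13515888] [0.6091259  0.32557516] 0.18060799685852624 0.09943492054716335 mid [0.52014385 0.22492352] yaw 6.265287215153789 6.285846975311346
0.038 [0.50992269 0.31561064] [0.52939311 0.13826477] [0.60755778 0.32636525] 0.17841147807143784 0.09822561268220988 mid [0.5196579  0.22693771] yaw 6.265287215153799 6.285846975311369
```

Emit:
apply_moves(
  moves=[
    [[0.0046,0.0004,0.028],-0.25],
    [[0.0046,0.0004,0.028],-0.25],
    [[0.0046,0.0004,0.028],-0.25],
    [[0.0046,0.0004,0.028],-0.25],
    [[0.0046,0.0004,0.028],-0.25],
  ],
)

```text
time_s: 2.9
tcp_pos: [0.4428, 0.3719, 0.0585]
ee_rot: [[0.917, 0.4, 0.0], [0.4, -0.917, 0.001], [0.001, -0.0, -1.0]]
wrist_force: [-0.5, 0.3, -0.7]
gripper_width: 0.999
gripper_force: 0.0
```

Emit:
apply_moves(
  moves=[
    [[0,0,0.02],0],
    [[0,0,0.02],0],
    [[0,0,0.01],0],
    [[0,0,0.005],0],
    [[0,0,0],0],
  ],
)

```text
time_s: 3.32
tcp_pos: [0.4424, 0.3714, 0.0038]
ee_rot: [[0.917, 0.399, -0.001], [0.399, -0.917, -0.001], [-0.001, 0.001, -1.0]]
wrist_force: [-0.6, 0.1, 1.7]
gripper_width: 1.0
gripper_force: 0.0
```

Emit:
apply_moves(
  moves=[
    [[0,0,0],0],
    [[0,0,0],0],
  ],
)

```text
time_s: 3.48
tcp_pos: [0.4433, 0.3725, 0.0059]
ee_rot: [[0.917, 0.4, 0.002], [0.4, -0.917, 0.002], [0.002, -0.001, -1.0]]
wrist_force: [-0.0, -0.0, 0.6]
gripper_width: 1.0
gripper_force: 0.0
```

Emit:
apply_moves(
  moves=[
    [[0,0,0],0],
    [[0,0,0],0],
    [[0,0,0],0],
    [[0,0,0],0],
    [[0,0,0],0],
  ],
  hand=0.02,
)

```text
time_s: 3.9
tcp_pos: [0.4427, 0.3717, 0.0048]
ee_rot: [[0.917, 0.399, 0.0], [0.399, -0.917, 0.0], [0.0, -0.0, -1.0]]
wrist_force: [0.0, 0.8, -0.2]
gripper_width: 0.709
gripper_force: 0.0
```

Emit:
apply_moves(
  moves=[
    [[0,0,0],0],
    [[0,0,0],0],
    [[0,0,0],0],
    [[0,0,0],0],
    [[0,0,0],0],
  ],
)

```text
time_s: 4.32
tcp_pos: [0.4427, 0.3716, 0.0045]
ee_rot: [[0.917, 0.399, -0.0], [0.399, -0.917, -0.0], [-0.0, 0.0, -1.0]]
wrist_force: [0.2, -0.3, -0.0]
gripper_width: 0.325
gripper_force: 0.2
```

Run:
```python
from h import *
# staging: grip 87+25 mm before the edge
a=np.radians(6.27);G=np.array([.5201,.225])-(.087+.03)*np.array([np.cos(a),np.sin(a)]);print(G)
plan([*G,.03],6.27,5)
```

```text
[0.40379986 0.21222198]
yaw 23.53 tcp [0.4427 0.3716 0.0045] turn/row 3.45
[np.float64(-0.0198), np.float64(0.0261), np.float64(-0.0051)]
[np.float64(-0.0182), np.float64(0.0273), np.float64(-0.0051)]
[np.float64(-0.0166), np.float64(0.0283), np.float64(-0.0051)]
[np.float64(-0.0148), np.float64(0.0293), np.float64(-0.0051)]
[np.float64(-0.013), np.float64(0.0301), np.float64(-0.0051)]
```

Emit:
apply_moves(
  moves=[
    [[0,0,0],0],
    [[0,0,0],0],
    [[0,0,-0.01],0],
    [[0,0,-0.02],0],
    [[0,0,0],0],
  ],
)

```text
time_s: 4.73
tcp_pos: [0.4444, 0.3736, 0.0382]
ee_rot: [[0.916, 0.4, 0.005], [0.4, -0.916, 0.005], [0.006, -0.003, -1.0]]
wrist_force: [0.2, 1.8, -0.3]
gripper_width: 0.319
gripper_force: 30.0
```

Emit:
apply_moves(
  moves=[
    [[-0.02,0.026,0],3.45],
    [[-0.018,0.027,0],3.45],
    [[-0.0165,0.0285,0],3.45],
    [[-0.015,0.0295,0],3.45],
    [[-0.013,0.03,0],3.45],
  ],
)

```text
time_s: 5.15
tcp_pos: [0.4033, 0.2112, 0.0349]
ee_rot: [[0.994, 0.107, 0.001], [0.107, -0.994, 0.001], [0.001, -0.001, -1.0]]
wrist_force: [0.4, -0.1, -0.8]
gripper_width: 0.343
gripper_force: 28.5
```

Emit:
apply_moves(
  moves=[
    [[0,0,0],0],
    [[0,0,0],0],
    [[0,0,0],0],
  ],
)

```text
time_s: 5.4
tcp_pos: [0.4046, 0.213, 0.0351]
ee_rot: [[0.994, 0.11, 0.002], [0.11, -0.994, 0.001], [0.002, -0.001, -1.0]]
wrist_force: [-1.0, -0.4, -0.9]
gripper_width: 0.345
gripper_force: 28.5
```

Run:
```python
from h import *
plan([.4038,.2122,.0045],6.27,1)
p=imaging.capture("wrist");cv2.imwrite("pics/w3.png",p["frame"]);print(p["eye"])
```

```text
yaw 6.31 tcp [0.4046 0.213  0.0351] turn/row 0.04
[np.float64(-0.0009), np.float64(0.0007), np.float64(0.0306)]
[0.46877553 0.22062011 0.1985527 ]
```

View pics/w3.png

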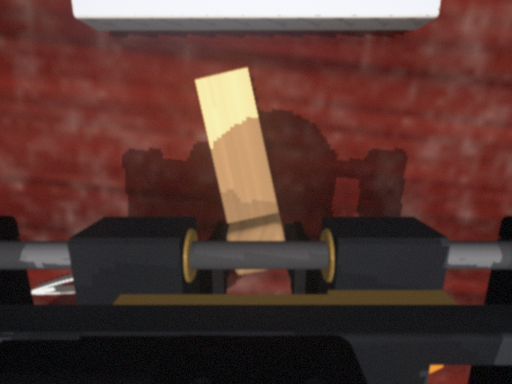

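The wrist view shows the wedge (tip at (222,74), block at (256,235)) twisted about 13° in the grip. The plate edge lies straight at rows 15–28. I'll set it down, open and regrip.

Emit:
apply_moves(
  moves=[
    [[0,0,0.012],0],
    [[0,0,0.01],0],
    [[0,0,0.006],0],
    [[0,0,0.002],0],
    [[0,0,0],0],
  ],
)

```text
time_s: 5.87
tcp_pos: [0.404, 0.2131, 0.0048]
ee_rot: [[0.994, 0.111, -0.0], [0.111, -0.994, -0.001], [-0.0, 0.0, -1.0]]
wrist_force: [-0.3, 0.0, 2.6]
gripper_width: 0.346
gripper_force: 28.5
```

Emit:
apply_moves(
  moves=[
    [[0,0,0],0],
    [[0,0,0],0],
    [[0,0,0],0],
    [[0,0,0],0],
    [[0,0,0],0],
  ],
  hand=0.06,
)

```text
time_s: 6.28
tcp_pos: [0.4039, 0.2124, 0.0046]
ee_rot: [[0.994, 0.11, 0.0], [0.11, -0.994, 0.0], [0.0, -0.0, -1.0]]
wrist_force: [-0.1, -0.3, -0.4]
gripper_width: 0.632
gripper_force: 0.0
```

Run:
```python
from h import *
s=r.sense();print(s["tcp_pos"],s["wrist_force"],s["gripper_width"])
p=imaging.capture("wrist");cv2.imwrite("pics/w4.png",p["frame"])
```

```text
[0.40393118 0.21241776 0.0045567 ] [-0.08778386 -0.27936534 -0.44159588] 0.6322272608255665
```

View pics/w4.png

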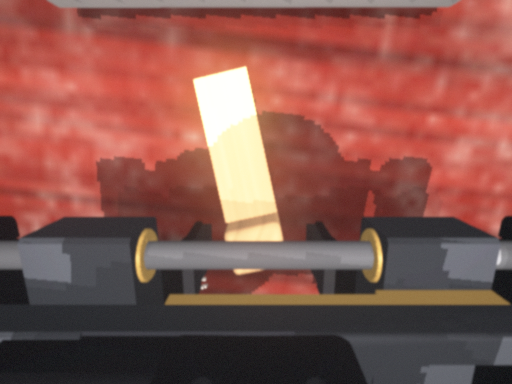

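Run:
```python
from h import *
p=imaging.capture("wrist")
t=onz(p,220.5,74,.004);l=onz(p,250.3,221.5,.019);d=(t-l)[:2];n=np.linalg.norm(d);yw=np.degrees(np.arctan2(d[1],d[0]))
g=t[:2]-.087*d/n;print(t,l,n,"yaw",yw,"grip",g)
plan([*g,.0045],yw,3)
```

```text
[0.49104005 0.24228884 0.004     ] [0.41797098 0.21891217 0.019     ] 0.07671739351309087 yaw 17.740799269557687 grip [0.40817736 0.21577895]
yaw 6.28 tcp [0.4039 0.2123 0.0045] turn/row -3.82
[np.float64(0.0016), np.float64(-0.001), np.float64(0.0)]
[np.float64(0.0016), np.float64(-0.0009), np.float64(0.0)]
[np.float64(0.0017), np.float64(-0.0008), np.float64(0.0)]
```

Emit:
apply_moves(
  moves=[
    [[0.0015,-0.001,0],-3.8],
    [[0.0015,-0.001,0],-3.8],
    [[0.0015,-0.001,0],-3.8],
    [[0,0,0],0],
    [[0,0,0],0],
  ],
)

```text
time_s: 6.8
tcp_pos: [0.4077, 0.216, 0.0045]
ee_rot: [[0.953, 0.302, -0.0], [0.302, -0.953, 0.0], [-0.0, -0.0, -1.0]]
wrist_force: [-0.7, -0.8, 0.3]
gripper_width: 0.691
gripper_force: 0.0
```

Emit:
apply_moves(
  moves=[
    [[0,0,0],0],
    [[0,0,0],0],
    [[0,0,0],0],
    [[0,0,0],0],
    [[0,0,0],0],
  ],
  hand=0.0,
)

```text
time_s: 7.22
tcp_pos: [0.4077, 0.216, 0.0045]
ee_rot: [[0.953, 0.303, -0.0], [0.303, -0.953, -0.0], [-0.0, 0.0, -1.0]]
wrist_force: [-0.1, 0.5, 1.0]
gripper_width: 0.398
gripper_force: 0.0
```

Emit:
apply_moves(
  moves=[
    [[0,0,0],0],
    [[0,0,0],0],
    [[0,0,0],0],
    [[0,0,0],0],
    [[0,0,0],0],
  ],
)

```text
time_s: 7.63
tcp_pos: [0.4077, 0.2159, 0.0046]
ee_rot: [[0.953, 0.304, -0.0], [0.304, -0.953, -0.0], [-0.0, 0.0, -1.0]]
wrist_force: [-0.1, -1.5, -0.0]
gripper_width: 0.319
gripper_force: 30.0
```

Emit:
apply_moves(
  moves=[
    [[0,0,0],2],
    [[0,0,0],2],
    [[0,0,0],2],
    [[0,0,0],2],
    [[0,0,0],2],
  ],
)

```text
time_s: 8.05
tcp_pos: [0.4079, 0.2162, 0.0046]
ee_rot: [[0.991, 0.132, 0.0], [0.132, -0.991, 0.0], [0.0, -0.0, -1.0]]
wrist_force: [0.3, -1.0, 0.1]
gripper_width: 0.319
gripper_force: 30.0
```

Emit:
apply_moves(
  moves=[
    [[0,0,0],1.5],
    [[0,0,0],0],
    [[0,0,0],0],
  ],
)

```text
time_s: 8.3
tcp_pos: [0.4078, 0.2161, 0.0046]
ee_rot: [[0.994, 0.108, 0.0], [0.108, -0.994, 0.0], [0.0, -0.0, -1.0]]
wrist_force: [0.4, -0.6, -0.4]
gripper_width: 0.323
gripper_force: 30.0
```

Run:
```python
from h import *
p=imaging.capture("wrist");cv2.imwrite("pics/w5.png",p["frame"])
plan([.4038,.2122,.0045],6.27,1)
```

```text
yaw 6.22 tcp [0.4078 0.2161 0.0045] turn/row -0.05
[np.float64(-0.0044), np.float64(0.0035), np.float64(0.0)]
```

View pics/w5.png

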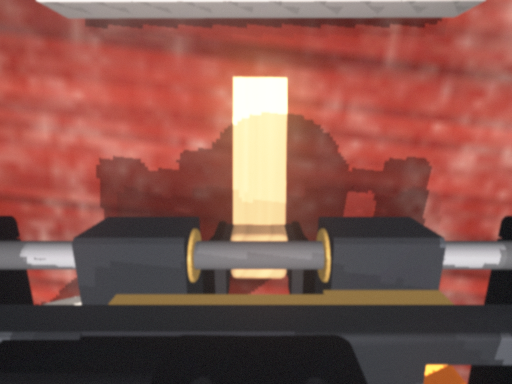

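Now aligned and centred: wedge cols 233–288, plate front edge level at rows 15–20, its middle near col 262. I'll push in with increasingly fine steps.

Emit:
apply_moves(
  moves=[
    [[0.006,0.001,0],0],
    [[0.008,0.001,0],0],
    [[0.008,0,0],0],
    [[0.008,0,0],0],
    [[0.006,0,0],0],
  ],
)

```text
time_s: 8.77
tcp_pos: [0.445, 0.218, 0.0046]
ee_rot: [[0.994, 0.107, 0.0], [0.107, -0.994, 0.0], [0.0, 0.0, -1.0]]
wrist_force: [-2.6, -0.7, 3.9]
gripper_width: 0.319
gripper_force: 30.0
```

Emit:
apply_moves(
  moves=[
    [[0.001,0,0],0],
    [[0.001,0,0],0],
    [[0.001,0,0],0],
    [[0.001,0,0],0],
    [[0,0,0],0],
  ],
)

```text
time_s: 9.18
tcp_pos: [0.4475, 0.2181, 0.0046]
ee_rot: [[0.994, 0.108, -0.0], [0.108, -0.994, -0.0], [-0.0, 0.0, -1.0]]
wrist_force: [-0.9, -0.6, 0.8]
gripper_width: 0.317
gripper_force: 30.0
```

Emit:
apply_moves(
  moves=[
    [[0.001,0,0],0],
    [[0.001,0,0],0],
    [[0.001,0,0],0],
    [[0.001,0,0],0],
    [[0,0,0],0],
  ],
)

```text
time_s: 9.6
tcp_pos: [0.4518, 0.2188, 0.0045]
ee_rot: [[0.994, 0.108, 0.0], [0.108, -0.994, -0.0], [0.0, 0.0, -1.0]]
wrist_force: [-0.6, -0.1, 1.8]
gripper_width: 0.32
gripper_force: 30.0
```

Emit:
apply_moves(
  moves=[
    [[0.001,0,0],0],
    [[0.001,0,0],0],
    [[0.001,0,0],0],
    [[0.001,0,0],0],
    [[0,0,0],0],
  ],
)

```text
time_s: 10.02
tcp_pos: [0.4559, 0.2193, 0.0046]
ee_rot: [[0.994, 0.108, 0.0], [0.108, -0.994, 0.0], [0.0, -0.0, -1.0]]
wrist_force: [-1.1, -1.0, 1.0]
gripper_width: 0.318
gripper_force: 30.0
```

Emit:
apply_moves(
  moves=[
    [[0.001,0,0],0],
    [[0.001,0,0],0],
    [[0.001,0,0],0],
    [[0,0,0],0],
    [[0,0,0],0],
  ],
)

```text
time_s: 10.43
tcp_pos: [0.4589, 0.2196, 0.0046]
ee_rot: [[0.994, 0.108, 0.0], [0.108, -0.994, 0.0], [0.0, -0.0, -1.0]]
wrist_force: [-0.4, -1.7, 0.6]
gripper_width: 0.321
gripper_force: 30.0
```

Emit:
apply_moves(
  moves=[
    [[0.001,0,0],0],
    [[0.001,0,0],0],
    [[0.001,0,0],0],
    [[0,0,0],0],
  ],
)

```text
time_s: 10.77
tcp_pos: [0.4619, 0.2199, 0.0046]
ee_rot: [[0.994, 0.108, 0.0], [0.108, -0.994, 0.0], [0.0, -0.0, -1.0]]
wrist_force: [-1.1, -0.2, 1.9]
gripper_width: 0.324
gripper_force: 30.0
```

Emit:
apply_moves(
  moves=[
    [[0.001,0,0],0],
    [[0.001,0,0],0],
    [[0,0,0],0],
  ],
)

```text
time_s: 11.02
tcp_pos: [0.4639, 0.2201, 0.0046]
ee_rot: [[0.994, 0.108, 0.0], [0.108, -0.994, 0.0], [0.0, -0.0, -1.0]]
wrist_force: [-1.7, -0.7, 2.4]
gripper_width: 0.323
gripper_force: 30.0
```

Emit:
apply_moves(
  moves=[
    [[0.001,0,0],0],
    [[0.001,0,0],0],
    [[0.001,0,0],0],
    [[0,0,0],0],
  ],
)

```text
time_s: 11.35
tcp_pos: [0.4669, 0.2204, 0.0046]
ee_rot: [[0.994, 0.108, 0.0], [0.108, -0.994, 0.0], [0.0, -0.0, -1.0]]
wrist_force: [-1.0, 0.5, 3.2]
gripper_width: 0.325
gripper_force: 30.0
```

Emit:
apply_moves(
  moves=[
    [[0.001,0,0],0],
    [[0.001,0,0],0],
    [[0,0,0],0],
  ],
)

```text
time_s: 11.6
tcp_pos: [0.4688, 0.2207, 0.0046]
ee_rot: [[0.994, 0.108, 0.0], [0.108, -0.994, 0.0], [0.0, -0.0, -1.0]]
wrist_force: [-1.1, -0.8, 1.8]
gripper_width: 0.319
gripper_force: 30.0
```

Emit:
apply_moves(
  moves=[
    [[0.001,0,0],0],
    [[0.001,0,0],0],
    [[0.001,0,0],0],
    [[0,0,0],0],
  ],
)

```text
time_s: 11.93
tcp_pos: [0.4718, 0.221, 0.0046]
ee_rot: [[0.994, 0.108, 0.0], [0.108, -0.994, 0.0], [0.0, -0.0, -1.0]]
wrist_force: [-2.0, -0.6, 2.9]
gripper_width: 0.317
gripper_force: 30.0
```

Emit:
apply_moves(
  moves=[
    [[0.001,0,0],0],
    [[0.001,0,0],0],
    [[0,0,0],0],
  ],
)

```text
time_s: 12.18
tcp_pos: [0.4738, 0.2212, 0.0046]
ee_rot: [[0.994, 0.108, 0.0], [0.108, -0.994, 0.0], [0.0, -0.0, -1.0]]
wrist_force: [-1.9, -0.3, 2.4]
gripper_width: 0.322
gripper_force: 30.0
```

Emit:
apply_moves(
  moves=[
    [[0.001,0,0],0],
    [[0.001,0,0],0],
    [[0,0,0],0],
  ],
)

```text
time_s: 12.43
tcp_pos: [0.4758, 0.2214, 0.0046]
ee_rot: [[0.994, 0.108, 0.0], [0.108, -0.994, 0.0], [0.0, -0.0, -1.0]]
wrist_force: [-1.4, -0.3, 2.7]
gripper_width: 0.319
gripper_force: 30.0
```

Emit:
apply_moves(
  moves=[
    [[0.001,0,0],0],
    [[0.001,0,0],0],
    [[0,0,0],0],
  ],
)

```text
time_s: 12.68
tcp_pos: [0.4778, 0.2216, 0.0046]
ee_rot: [[0.994, 0.108, 0.0], [0.108, -0.994, 0.0], [0.0, -0.0, -1.0]]
wrist_force: [-1.8, -1.1, 3.9]
gripper_width: 0.321
gripper_force: 30.0
```

Emit:
apply_moves(
  moves=[
    [[0.001,0,0],0],
    [[0.001,0,0],0],
    [[0,0,0],0],
  ],
)

```text
time_s: 12.93
tcp_pos: [0.4797, 0.2218, 0.0046]
ee_rot: [[0.994, 0.108, 0.0], [0.108, -0.994, 0.0], [0.0, -0.0, -1.0]]
wrist_force: [-1.6, 0.4, 3.0]
gripper_width: 0.322
gripper_force: 30.0
```

Emit:
apply_moves(
  moves=[
    [[0.001,0,0],0],
    [[0.001,0,0],0],
    [[0,0,0],0],
  ],
)

```text
time_s: 13.18
tcp_pos: [0.4811, 0.2218, 0.0045]
ee_rot: [[0.994, 0.108, -0.001], [0.108, -0.994, -0.001], [-0.001, 0.0, -1.0]]
wrist_force: [-4.6, 0.2, 5.1]
gripper_width: 0.318
gripper_force: 30.0
```

Run:
```python
from h import *
p=imaging.capture("wrist");cv2.imwrite("pics/w6.png",p["frame"])
```

```text
(no output)
```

View pics/w6.png

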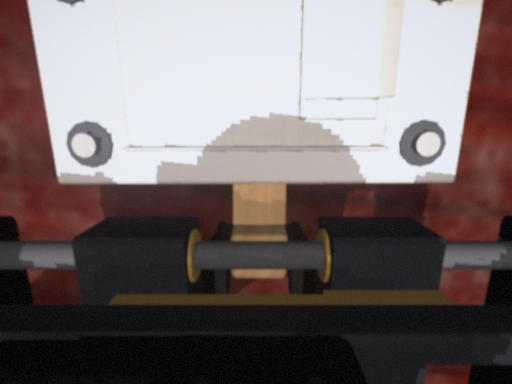

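Centred (plate cols 57–457, wedge 233–287), with contact just starting at a tip depth of about 49 mm. I'll push on in millimetres.

Emit:
apply_moves(
  moves=[
    [[0.001,0,0],0],
    [[0.001,0,0],0],
    [[0,0,0],0],
    [[0,0,0],0],
  ],
)

```text
time_s: 13.57
tcp_pos: [0.482, 0.2216, 0.0046]
ee_rot: [[0.994, 0.108, -0.003], [0.107, -0.994, -0.001], [-0.003, 0.001, -1.0]]
wrist_force: [-7.6, 0.7, 7.8]
gripper_width: 0.317
gripper_force: 30.0
```

Emit:
apply_moves(
  moves=[
    [[0.001,0,0],0],
    [[0,0,0],0],
    [[0,0,0],0],
  ],
)

```text
time_s: 13.82
tcp_pos: [0.4824, 0.2215, 0.0045]
ee_rot: [[0.994, 0.107, -0.004], [0.107, -0.994, -0.002], [-0.004, 0.002, -1.0]]
wrist_force: [-9.5, 0.4, 9.4]
gripper_width: 0.324
gripper_force: 30.0
```

The tool presses down by 9 N, which adds table friction. I'll ease z up slightly.

Emit:
apply_moves(
  moves=[
    [[0,0,-0.001],0],
    [[0,0,0],0],
    [[0,0,0],0],
  ],
)

```text
time_s: 14.07
tcp_pos: [0.4825, 0.2215, 0.0046]
ee_rot: [[0.994, 0.107, -0.004], [0.107, -0.994, -0.002], [-0.004, 0.002, -1.0]]
wrist_force: [-6.0, 1.0, 0.9]
gripper_width: 0.318
gripper_force: 30.0
```

Emit:
apply_moves(
  moves=[
    [[0,0,-0.001],0],
    [[0,0,0],0],
    [[0,0,0],0],
  ],
)

```text
time_s: 14.32
tcp_pos: [0.4826, 0.2214, 0.0051]
ee_rot: [[0.994, 0.107, -0.004], [0.107, -0.994, -0.002], [-0.004, 0.002, -1.0]]
wrist_force: [-5.6, 1.9, -5.3]
gripper_width: 0.32
gripper_force: 30.0
```

Emit:
apply_moves(
  moves=[
    [[0.001,0,0.0008],0],
    [[0.001,0,-0.0002],0],
    [[0.001,0,-0.0002],0],
    [[0,0,0],0],
    [[0,0,0],0],
  ],
)

```text
time_s: 14.73
tcp_pos: [0.4842, 0.2209, 0.0047]
ee_rot: [[0.994, 0.107, -0.007], [0.107, -0.994, -0.004], [-0.007, 0.003, -1.0]]
wrist_force: [-9.6, 1.0, -1.1]
gripper_width: 0.317
gripper_force: 30.0
```

Emit:
apply_moves(
  moves=[
    [[0.001,0,-0.0002],0],
    [[0.001,0,-0.0002],0],
    [[0,0,0],0],
    [[0,0,0],0],
  ],
)

```text
time_s: 15.07
tcp_pos: [0.485, 0.2205, 0.0047]
ee_rot: [[0.994, 0.106, -0.009], [0.106, -0.994, -0.005], [-0.009, 0.004, -1.0]]
wrist_force: [-10.9, 0.3, -0.1]
gripper_width: 0.319
gripper_force: 30.0
```

Emit:
apply_moves(
  moves=[
    [[0.001,0,-0.0002],0],
    [[0.001,0,-0.0002],0],
    [[0,0,0],0],
    [[0,0,0],0],
  ],
)

```text
time_s: 15.4
tcp_pos: [0.4858, 0.2201, 0.0047]
ee_rot: [[0.994, 0.106, -0.011], [0.106, -0.994, -0.007], [-0.012, 0.005, -1.0]]
wrist_force: [-13.9, 2.3, -1.3]
gripper_width: 0.319
gripper_force: 30.0
```

Emit:
apply_moves(
  moves=[
    [[0.001,0,-0.0002],0],
    [[0.001,0,-0.0002],0],
    [[0,0,0],0],
    [[0,0,0],0],
  ],
)

```text
time_s: 15.73
tcp_pos: [0.4867, 0.2198, 0.0047]
ee_rot: [[0.994, 0.105, -0.014], [0.105, -0.994, -0.008], [-0.014, 0.006, -1.0]]
wrist_force: [-16.2, 2.5, -0.4]
gripper_width: 0.321
gripper_force: 30.0
```

Emit:
apply_moves(
  moves=[
    [[0.001,0,-0.0002],0],
    [[0,0,0],0],
    [[0,0,0],0],
    [[0,0,0],0],
  ],
)

```text
time_s: 16.07
tcp_pos: [0.487, 0.2197, 0.0047]
ee_rot: [[0.994, 0.105, -0.015], [0.105, -0.994, -0.008], [-0.016, 0.007, -1.0]]
wrist_force: [-17.5, 0.6, -0.4]
gripper_width: 0.317
gripper_force: 30.0
```

Emit:
apply_moves(
  moves=[
    [[-0.002,0,0.0002],0],
    [[-0.002,0,0.0002],0],
    [[-0.002,0,0.0004],0],
    [[0,0,0],0],
    [[0,0,0],0],
  ],
)

```text
time_s: 16.48
tcp_pos: [0.4866, 0.2203, 0.0048]
ee_rot: [[0.994, 0.105, -0.005], [0.105, -0.994, -0.004], [-0.005, 0.004, -1.0]]
wrist_force: [0.3, -5.3, -11.8]
gripper_width: 0.322
gripper_force: 30.0
```

Emit:
apply_moves(
  moves=[
    [[0,0.001,0.0008],0],
    [[0,0.001,0.0007],0],
    [[0,0,0],0],
    [[0,0,0],0],
  ],
)

```text
time_s: 16.82
tcp_pos: [0.4868, 0.2201, 0.0046]
ee_rot: [[0.994, 0.107, -0.004], [0.107, -0.994, -0.002], [-0.004, 0.001, -1.0]]
wrist_force: [-6.2, -0.6, -5.9]
gripper_width: 0.321
gripper_force: 30.0
```

Emit:
apply_moves(
  moves=[
    [[-0.0005,0,0.0007],0],
    [[0,0,0],0],
    [[0,0,0],0],
  ],
)

```text
time_s: 17.07
tcp_pos: [0.4868, 0.2201, 0.0046]
ee_rot: [[0.994, 0.107, -0.003], [0.107, -0.994, -0.002], [-0.003, 0.001, -1.0]]
wrist_force: [-6.0, -2.9, -1.7]
gripper_width: 0.319
gripper_force: 30.0
```

Emit:
apply_moves(
  moves=[
    [[0,0,0],0],
    [[0,0,0],0],
    [[0,0,0],0],
    [[0,0,0],0],
    [[0,0,0],0],
  ],
  hand=0.06,
)

```text
time_s: 17.48
tcp_pos: [0.4895, 0.2218, 0.0054]
ee_rot: [[0.994, 0.108, 0.003], [0.108, -0.994, 0.002], [0.003, -0.002, -1.0]]
wrist_force: [-0.0, 0.4, 0.1]
gripper_width: 0.614
gripper_force: 0.0
```

Emit:
apply_moves(
  moves=[
    [[0,0,0],0],
    [[0,0,0],0],
    [[0,0,0],0],
  ],
)

```text
time_s: 17.73
tcp_pos: [0.4884, 0.2208, 0.0046]
ee_rot: [[0.994, 0.108, 0.0], [0.108, -0.994, 0.0], [0.0, -0.0, -1.0]]
wrist_force: [0.2, 0.6, 0.5]
gripper_width: 0.685
gripper_force: 0.0
```

Run:
```python
from h import *
p=imaging.capture("wrist");cv2.imwrite("pics/w7.png",p["frame"])
```

```text
(no output)
```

View pics/w7.png

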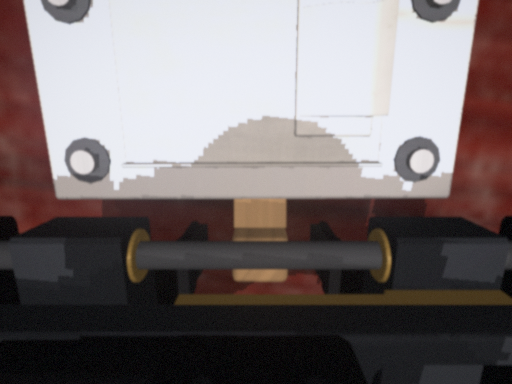

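Wedge straight and centred, wholly released. To be sure of the jam I'll give one clean push from behind with closed fingers, which can carry no vertical grip load.

Emit:
apply_moves(
  moves=[
    [[0,0,-0.02],0],
    [[0,0,-0.03],0],
    [[-0.01,0,-0.01],0],
    [[-0.015,0,0],0],
    [[-0.02,0,0],0],
  ],
  hand=0.06,
)

```text
time_s: 18.2
tcp_pos: [0.4444, 0.2166, 0.0656]
ee_rot: [[0.994, 0.107, 0.003], [0.107, -0.994, 0.002], [0.003, -0.002, -1.0]]
wrist_force: [-1.1, -0.3, 0.7]
gripper_width: 0.691
gripper_force: 0.0
```

Emit:
apply_moves(
  moves=[
    [[0,0,0],0],
    [[0,0,0],0],
    [[0,0,0],0],
    [[0,0,0],0],
    [[0,0,0],0],
  ],
  hand=0.0,
)

```text
time_s: 18.62
tcp_pos: [0.4441, 0.2161, 0.0644]
ee_rot: [[0.994, 0.107, 0.0], [0.107, -0.994, 0.0], [0.0, -0.0, -1.0]]
wrist_force: [0.1, -0.3, 0.2]
gripper_width: 0.398
gripper_force: 0.0
```

Emit:
apply_moves(
  moves=[
    [[0,0,0],0],
    [[0,0,0],0],
    [[0,0,0.02],0],
    [[0,0,0.02],0],
    [[0,0,0.012],0],
  ],
)

```text
time_s: 19.03
tcp_pos: [0.443, 0.2153, 0.0111]
ee_rot: [[0.994, 0.107, -0.001], [0.107, -0.994, -0.001], [-0.001, 0.001, -1.0]]
wrist_force: [0.4, -0.1, -0.2]
gripper_width: 0.044
gripper_force: 0.0
```

Emit:
apply_moves(
  moves=[
    [[0.005,0,0],0],
    [[0.005,0,0],0],
    [[0.003,0,0],0],
    [[0.002,0,0],0],
    [[0,0,0],0],
  ],
)

```text
time_s: 19.45
tcp_pos: [0.4595, 0.2181, 0.0134]
ee_rot: [[0.994, 0.107, 0.002], [0.107, -0.994, 0.002], [0.002, -0.001, -1.0]]
wrist_force: [-0.3, -0.0, -0.4]
gripper_width: 0.01
gripper_force: 0.0
```

Emit:
apply_moves(
  moves=[
    [[0.002,0,0],0],
    [[0.002,0,0],0],
    [[0.002,0,0],0],
    [[0,0,0],0],
    [[0,0,0],0],
  ],
)

```text
time_s: 19.87
tcp_pos: [0.4644, 0.2181, 0.0126]
ee_rot: [[0.994, 0.108, 0.0], [0.108, -0.994, 0.0], [0.0, -0.0, -1.0]]
wrist_force: [-0.7, 0.4, 0.6]
gripper_width: 0.004
gripper_force: 0.0
```

Emit:
apply_moves(
  moves=[
    [[0.001,0,0],0],
    [[0.001,0,0],0],
    [[0.001,0,0],0],
    [[0,0,0],0],
    [[0,0,0],0],
  ],
)

```text
time_s: 20.28
tcp_pos: [0.4656, 0.2177, 0.0122]
ee_rot: [[0.994, 0.107, -0.003], [0.107, -0.994, -0.002], [-0.003, 0.001, -1.0]]
wrist_force: [-5.3, 0.8, 2.7]
gripper_width: 0.006
gripper_force: 2.4
```

Emit:
apply_moves(
  moves=[
    [[0.001,0,0],0],
    [[0.001,0,0],0],
    [[0.001,0,0],0],
    [[0,0,0],0],
    [[0,0,0],0],
  ],
)

```text
time_s: 20.7
tcp_pos: [0.4657, 0.217, 0.0118]
ee_rot: [[0.994, 0.107, -0.008], [0.107, -0.994, -0.004], [-0.009, 0.004, -1.0]]
wrist_force: [-13.1, 3.4, 6.1]
gripper_width: 0.006
gripper_force: 6.3
```

Emit:
apply_moves(
  moves=[
    [[0.001,0,0],0],
    [[0.001,0,0],0],
    [[0,0,0],0],
    [[0,0,0],0],
  ],
)

```text
time_s: 21.03
tcp_pos: [0.4659, 0.2166, 0.0116]
ee_rot: [[0.994, 0.106, -0.012], [0.106, -0.994, -0.006], [-0.012, 0.005, -1.0]]
wrist_force: [-18.4, 4.5, 9.9]
gripper_width: 0.011
gripper_force: 8.9
```

It held 18.4 N without moving, so it is jammed. Backing off.

Emit:
apply_moves(
  moves=[
    [[-0.003,0,0],0],
    [[-0.004,0,0],0],
    [[-0.006,0,0],0],
    [[-0.015,0,0],0],
    [[-0.015,0,0],0],
  ],
)

```text
time_s: 21.45
tcp_pos: [0.4298, 0.2147, 0.0126]
ee_rot: [[0.994, 0.107, 0.001], [0.107, -0.994, 0.001], [0.001, -0.001, -1.0]]
wrist_force: [-0.3, -0.2, 0.2]
gripper_width: 0.007
gripper_force: 0.0
```

Emit:
apply_moves(
  moves=[
    [[0,0,-0.03],0],
    [[0,0,-0.03],0],
    [[0,0,-0.03],0],
    [[0,0,-0.03],0],
    [[0,0,0],0],
  ],
)

```text
time_s: 21.87
tcp_pos: [0.4331, 0.2171, 0.1389]
ee_rot: [[0.994, 0.109, 0.011], [0.109, -0.994, 0.009], [0.012, -0.007, -1.0]]
wrist_force: [0.7, -0.7, -0.3]
gripper_width: 0.004
gripper_force: 0.0
```

Run:
```python
from h import *
p=imaging.capture("wrist");cv2.imwrite("pics/w8.png",p["frame"])
```

```text
(no output)
```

View pics/w8.png

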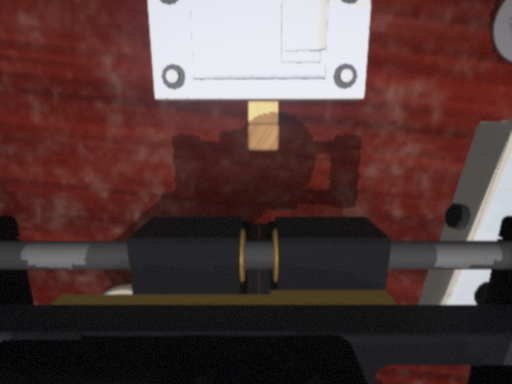

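The wedge sits square and centred under the edge: block cols 248–279, rows 100–150, plate cols 155–367. Nothing touches it.

```bash
python3 -c "
from station import r
print(r.finish_job())"
```

```text
the job is handed in; nothing more can be done
None
```

The wooden wedge is jammed square under the middle of the plate's front edge, about 54 mm in. It held a final 18 N push without moving, the beaker, forceps and small box were not touched, and the job is handed in; no verdict was returned.

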